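# Zero the turns counter and lock it with its pin

## Task

The turns counter has been left wound on. Turn its black bar knob counter-clockwise until you feel the red arm come fully home against the zero stop in the fork, moving the arm by the knob only and not wrenching the knob hard once the arm has met the stop. Then take the yellow-handled locking pin from the orange rack and push it down through the fork and the arm until its collar sits flush on the fork, leaving the other tools and the jar where they are.

Things in the scene. Friction and masses are not known exactly. Their poses are not given: they have to be found in the camera images.
- counter: Turns counter, fixed to the bench: green housing 190 x 190 mm, top face 50 mm above the bench. Origin: centre of the underside, straight below the knob's vertical axis; z up. An aluminium fork stands on it, 72 mm from that axis towards the housing's own -y. Zero is where the red arm meets the fork's web, which closes the fork's gap on the housing's +x side.
- fork_hole (a point): Centre of the fork's hole at the top face of its upper plate, 103 mm above the bench. Fork 44 x 44 mm (54 with the web): lower block 50 to 75 mm, upper plate 93 to 103 mm above the bench, gap between. Hole 15 mm in diameter, straight down through both to the housing's top, 53 mm deep.
- lug: Red flat arm (lug) 10 mm thick, 79 to 89 mm above the bench, 36 mm wide, reaching 90 mm from the knob's axis along its own -y; origin on the axis. At zero it has the yaw of counter and its end is in the fork; at the start it stands 2.4 to 3.6 rad CLOCKWISE (from above) of that. Friction (about 0.05 N m) holds it where it is left. The fingers may not push it.
- lug_hole (a point): Centre of the hole (16.5 mm in diameter) in the arm's end, at the arm's top face, 72 mm from the knob's axis. At zero it lies 14 mm straight below fork_hole.
- knob: Black knob on the axis; origin at its foot's underside, 93 mm above the bench. Foot radius 28 mm, 6 mm high; on it a grip bar along its own y, 64 x 18 mm, 99 to 135 mm above the bench. It drives the arm through a spring (0.5 N m/rad): at rest parallel to the arm, about 0.1 rad ahead while turning, more at the stop; over 0.75 rad ahead counts as wrenched. Often needs a regrasp.
- knob_top (a point): Centre of the top of the knob's bar, 135 mm above the bench, on the axis.
- pin: Loose steel locking pin, upright: shank 12 mm in diameter and 50 mm long with a tapered tip, collar 30 mm in diameter and 6 mm thick above it, then a yellow square handle 22 x 22 mm, flats across its own x and y, 34 mm high. 90 mm long in all, 0.09 kg. Origin: centre of the tip; z along the pin to the handle. At the start it hangs by its collar in the orange rack, tip 10 mm above the bench.
- pin_head (a point): Centre of the top of the pin's handle, 90 mm above its tip.
- rack: Orange drill-bit rack, fixed, 60 x 180 mm and 60 mm high; origin: centre of the underside. The pin's hole (16 mm) is 55 mm towards its own +y; short drill bits stand on the other half, up to 93 mm above the bench.
- mallet: Bystander: silicone mallet lying down, 220 mm long, 52 mm high; leave alone.
- jar: Bystander: glass jar of screws, 72 mm in diameter, 87 mm high, origin under its centre; leave alone.
- caliper: Bystander: steel caliper lying flat, 180 mm long; leave alone.
- countersink: Bystander: blue-handled countersink lying down, 136 mm long, 26 mm high; leave alone.
Mind the look-alikes: they are no part of the job. Of the things like the pin, leave any that is green or turquoise; of the rest the larger one is meant.

How it is judged:
By the outcome, as a careful person would: the job done as asked, in the order asked, and still so for the second after the job is handed in, with the robot touching nothing.
It also fails if it takes over 72 s, if anything falls off the work surface, if the arm or the gripper's body presses on something with over 40 N, if the wrist force passes 120 N, or if a joint passes its speed limit or range.

## Robot

A 6-joint arm with a two-finger parallel gripper is mounted at the origin on the work surface. World frame = base frame: x ahead of the robot, y to its left, z up, the work surface at z = 0. Lengths are in m, angles in rad, forces in N, time in s.
With the tool pointing down it reaches from about 0.35 to 0.775 m from the base axis. Payload 5.5 kg.
Tool frame: the origin (TCP) lies midway between the tips of the shut fingers; the grasp point (between the pads) lies 19 mm behind it; z points along the fingers, y is the line along which they close (so a half turn about z gives the same grasp; the last joint's range is limited). The gripper opens to 85 mm and grips with 20 to 120 N. Pads are 22 mm wide; open, the fingers measure 114 mm over their backs; the gripper's body (76 mm by 85 mm) begins 54 mm behind the grasp point. The pads swing forward as they close: fully open they stand 13 mm farther back than shut.
Start: joints at [-1.259, 0.313, 0.046, 1.304, 0, 1.431], TCP at [0.251, -0.517, 0.231] pointing down, gripper open.
Joint ranges: [-2.76, 2.76], [-0.86, 1.69], [-1.03, 1.26], [-2.2, 2.34], [-1.47, 1.5], [-3.14, 3.14]. Speed limits (rad/s): [2.57, 2.57, 3.14, 3.14, 3.14, 3.14].

## Interface

Orientations are given as a unit quaternion [w, x, y, z].
In Python, from workcell import get_state, read_camera, camera_info, hand_in, recognise gives the robot as it stands.
- The arm moves only by the tool arm_command, never from a script. Its argument "moves" is one flat list of numbers, 7 for each row, row after row: the opening, from -1 (shut) to 1 (fully open), then the shift along the tool's x, y, z in mm, then the turn, a rotation vector about the tool's x, y, z in rad. A call has 1 to 8 rows; each row shifts and turns the commanded pose from where the row before left it, along the tool's axes as they then stand; what a row does not reach is not made up. A row lasts 1/8 s, in which the tool goes at most 62.5 mm and 10.7 degrees, less where a joint would pass 70% of its speed; a pose out of reach is approached as far as the arm can. A call with a gripper value outside its range is refused whole. The fingers move at their own pace and stop on an object; "newtons" is the grip in N (left out, the last holds). Time passes only in rows, so rows that do not move let the fingers close. It gives the time, the measured TCP pose, the force, the opening and the grip force at its end, in the units of the state.
- get_state(): the state, without advancing time (a new reading comes with each control period).
- read_camera(name): name is "scene" or "top"; returns (picture, depth): 400x640x3 uint8, blue, green, red; 400x640 float32, m along the optical axis (not along the pixel's ray), 0 where there is no reading.
- camera_info(name): a dict with "fovy" (degrees; the focal length in pixels is half the picture's height over the tangent of half this angle, whatever the lens; pixels are square), "cx", "cy" (the principal point, pixels), "k1" (the pictures are not rectified: a ray, as slopes to the right and down, at radius r is drawn at 1 + k1 r^2 times it, then the intrinsics apply), "eye" and "orientation" of the camera in the world. Camera axes: x right, y down, z forward; pixel columns grow to the right and rows downward; lengths in m; the calibration is good to about 2 mm. A picture is of the moment at which its call begins. camera_info takes no time and is no camera call.
- hand_in(): hands the job in; it is judged then, once.
Trained networks look in the newest picture that a camera, given by its name, has taken for a name from the list of things; names that differ only in an ending like _2 or _b are one class to them, and where a whole thing is asked for, a point or a joint stands for the part that bears it (a point fixed in the world has none). Each returns a list of dicts, best first, with "confidence" (0 to 1); they miss things now and then, are a little off and sometimes report something else, mostly with a low value. They report only what shows in the picture. A call takes as long as a camera call. They do not tell look-alikes from the thing itself.
- recognise(camera, label): "point" ([column, row] in pixels, amid what is visible of it).
The state is a dict: "clock": time; "joint_pos": joint angles; "qvel": joint speeds; "tau": joint torques, N m; "tcp_pos": TCP position; "orientation": TCP orientation; "wrist_force": force on the tool from outside, world axes, zero at the start; "ft_torque": the same for the moment, N m; "finger_gap": finger opening in m; "grip_force": force on a finger pad.
Only numpy, scipy, OpenCV 4.12 (cv2) and the standard library are available. Lean on these libraries where they do the work, as an engineer would, in place of code of your own. Each camera call takes 0.05 s, during which the arm holds its last target. There are 200 camera calls.

## Working session

There is one attempt and no reset: what is moved stays moved. The work goes in short steps, Python scripts to look and compute and a tool call to move; the robot and the scene stay as the last step left them, time stands still between calls to the robot, and variables do not carry over. Pictures are saved under pics/ and viewed, at most 10 in all, crops included, and the job is handed in when it is done.

Besides the shell and the picture viewer there is one more tool, called by a JSON object that holds its "method" and its "body". arm_command: Moves the arm, as the interface text tells. Its arguments: {"type":"object","properties":{"moves":{"type":"array"},"newtons":{"type":"number"}},"required":["moves"]}

```bash
mkdir -p pics
cat > h.py <<'E'
import numpy as np, cv2
from scipy.spatial.transform import Rotation as R
from workcell import *
def rot(q): return R.from_quat([q[1],q[2],q[3],q[0]]).as_matrix()
def K(name):
    c=camera_info(name); f=200/np.tan(np.radians(c['fovy'])/2)
    return c,np.array([[f,0,c['cx']],[0,f,c['cy']],[0,0,1.]]),np.array([c['k1'],0,0,0,0.])
def rays(name,px):
    c,k,d=K(name); u=cv2.undistortPoints(np.array(px,float).reshape(-1,1,2),k,d)[:,0]
    return np.array(c['eye']),np.c_[u,np.ones(len(u))]@rot(c['orientation']).T
def atz(name,px,z):
    e,r=rays(name,px); return e+r*((z-e[2])/r[:,2])[:,None]
def cloud(name,D):
    v,u=np.nonzero(D>0); e,r=rays(name,np.c_[u,v]); return u,v,e+r*D[v,u][:,None]
E
python3 - <<'E'
from h import *
for n in ("top","scene"):
    im,D=read_camera(n); cv2.imwrite(f'pics/{n}0.png',im); np.save(f'{n}0.npy',D)
    print(n,camera_info(n))
    for l in ("counter","fork_hole","lug","lug_hole","knob","knob_top","pin","pin_head","rack","jar","mallet"):
        for r in recognise(n,l)[:3]:
            p=np.array(r['point']); d=D[int(p[1]),int(p[0])]; e,ry=rays(n,[p])
            print(l,round(r['confidence'],2),p.round(0),(e+ry[0]*d).round(3))
E
```

```text
top {'fovy': 57.99604549759076, 'cx': 321.8004107354406, 'cy': 198.23838746743075, 'k1': 0.028882199129120066, 'eye': array([0.50866794, 0.07271145, 0.84680928]), 'orientation': array([-0.04902174,  0.70773726, -0.70424746,  0.0272096 ])}
counter 0.79 [461. 218.] [ 0.549 -0.177  0.131]
fork_hole 0.92 [462. 217.] [ 0.55  -0.178  0.134]
lug 0.78 [442. 219.] [ 0.549 -0.153  0.087]
lug_hole 0.6 [442. 218.] [ 0.55  -0.154  0.088]
knob 0.85 [470. 216.] [ 0.551 -0.194  0.135]
knob_top 0.6 [472. 217.] [ 0.55  -0.196  0.135]
pin 0.75 [232. 281.] [0.417 0.282 0.092]
pin 0.65 [207. 240.] [0.501 0.346 0.065]
pin 0.59 [240. 238.] [0.507 0.264 0.1  ]
pin_head 0.57 [206. 237.] [0.509 0.348 0.065]
pin_head 0.57 [219. 204.] [0.58  0.322 0.066]
pin_head 0.53 [233. 281.] [0.417 0.279 0.089]
rack 0.66 [272. 243.] [0.496 0.205 0.058]
rack 0.16 [473. 218.] [ 0.548 -0.199  0.133]
jar 0.7 [366. 124.] [0.752 0.002 0.085]
mallet 0.98 [169. 178.] [0.641 0.446 0.04 ]
mallet 0.29 [472. 217.] [ 0.55  -0.196  0.135]
scene {'fovy': 54.268383421114464, 'cx': 321.0757793413457, 'cy': 199.3012556983558, 'k1': -0.03663
[... 296 characters left out ...]
. 233.] [ 0.76  -0.207  0.027]
lug_hole 0.57 [236. 174.] [ 0.55  -0.169  0.087]
lug_hole 0.37 [224. 166.] [ 0.556 -0.202  0.11 ]
knob 0.84 [222. 166.] [ 0.559 -0.206  0.112]
knob_top 0.91 [222. 166.] [ 0.559 -0.206  0.112]
knob_top 0.24 [240. 175.] [ 0.555 -0.156  0.089]
pin 0.66 [387. 200.] [0.517 0.271 0.08 ]
pin 0.57 [397. 185.] [0.427 0.282 0.069]
pin 0.4 [414. 214.] [0.507 0.345 0.042]
pin_head 0.69 [403. 226.] [0.585 0.328 0.058]
pin_head 0.66 [386. 201.] [0.519 0.269 0.077]
pin_head 0.49 [412. 211.] [0.502 0.341 0.046]
rack 0.89 [362. 204.] [0.532 0.205 0.06 ]
rack 0.19 [449. 265.] [0.673 0.452 0.049]
jar 0.77 [260. 246.] [0.788 0.02  0.082]
mallet 0.96 [449. 263.] [0.667 0.452 0.05 ]
```

View pics/top0.png

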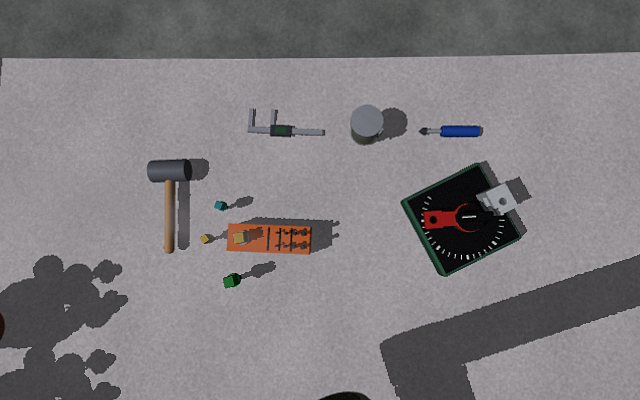

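View pics/scene0.png

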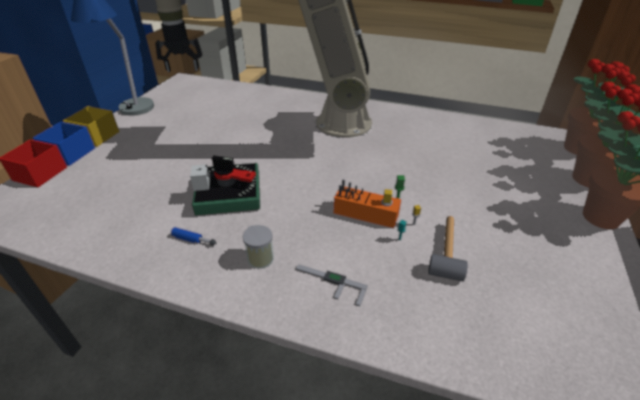

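The top view shows the counter at about (465,218), with the fork at (500,198), the red arm pointing left to (430,218) and the knob at (470,217). The rack is at (270,238), with the larger yellow handle at (240,238); the smaller yellow one at (207,238) and the green and turquoise ones are decoys.

```bash
cat > m.py <<'E'
from h import *
def rect(P,lab):
    (c,s,a)=cv2.minAreaRect((P[:,:2]*1000).astype(np.float32)); print(lab,len(P),'c',np.round(c,1),'s',np.round(s,1),'a',round(a,1),'zmed',np.median(P[:,2]).round(4),'mean',(P.mean(0)*1000).round(1))
E
python3 - <<'E'
from m import *
for n in("top","scene"):
    im=cv2.imread(f'pics/{n}0.png').astype(int); u,v,P=cloud(n,np.load(f'{n}0.npy')); C=im[v,u]
    near=lambda x,y,r:np.hypot(P[:,0]-x,P[:,1]-y)<r
    z=P[:,2]; zb=lambda a,b:(z>a)&(z<b)
    red=(C[:,2]>110)&(C[:,1]<60)
    k=near(.55,-.195,.15)
    print(n)
    rect(P[k&zb(.127,.142)],'knobtop')
    rect(P[k&zb(.097,.108)&(C.min(1)>90)],'fork')
    rect(P[k&zb(.082,.095)&red],'lug')
    yel=(C[:,2]>C[:,0]+50)
    rect(P[near(.507,.264,.03)&zb(.09,.11)&yel],'pin')
    rect(P[near(.507,.344,.03)&zb(.055,.075)&yel],'pinsmall')
    rect(P[near(.5,.205,.12)&zb(.053,.067)&(C[:,2]>C[:,0]+90)],'rack')
    rect(P[k&zb(.04,.06)],'housing')
im=cv2.imread('pics/top0.png')
a=cv2.resize(im[155:285,390:540],None,fx=4,fy=4,interpolation=cv2.INTER_CUBIC)
cv2.imwrite('pics/c1.png',a)
b=cv2.resize(im[190:300,190:320],None,fx=4,fy=4,interpolation=cv2.INTER_CUBIC); cv2.imwrite('pics/c2.png',b)
s=get_state();print(s['tcp_pos'],s['orientation'],s['joint_pos'])
E
```

```text
top
knobtop 309 c [ 552.  -206.2] s [17.9 62.6] a 3.7 zmed 0.1338 mean [ 551.7 -205.6  133.8]
fork 558 c [ 589.  -268.5] s [54.2 46.5] a 27.3 zmed 0.102 mean [ 590.3 -268.3  102. ]
lug 481 c [ 542.9 -164.5] s [57.9 93.3] a 11.7 zmed 0.088 mean [ 548.  -153.1   88. ]
pin 101 c [507.4 269.5] s [21.1 20.6] a 11.9 zmed 0.0992 mean [507.3 269.4  99.2]
pinsmall 48 c [504.6 352.9] s [14.8 14.9] a 38.0 zmed 0.0659 mean [504.4 352.4  66.1]
rack 1416 c [505.7 213.8] s [178.8  58.8] a 88.0 zmed 0.0593 mean [504.4 216.2  59.3]
housing 5939 c [ 551.3 -206.3] s [189.  191.2] a 26.9 zmed 0.05 mean [ 546.9 -201.1   49.8]
scene
knobtop 124 c [ 550.6 -207.4] s [20.7 63.4] a 5.9 zmed 0.1345 mean [ 553.6 -205.   133.5]
fork 197 c [ 588.  -269.8] s [61.8 44.9] a 27.2 zmed 0.1032 mean [ 590.8 -267.9  102.9]
lug 169 c [ 549.5 -158.4] s [39.2 84.7] a 9.9 zmed 0.0892 mean [ 548.5 -151.8   89.1]
pin 57 c [505.7 267. ] s [27.5 18.6] a 13.1 zmed 0.0992 mean [510.3 268.   97.9]
pinsmall 37 c [504.6 352.4] s [20.2 14. ] a 6.8 zmed 0.0657 mean [507.4 351.9  64.1]
rack 575 c [504.5 213.6] s [175.9  63.7] a 87.8 zmed 0.0599 mean [512.1 224.4  59.9]
housing 1754 c [ 552.5 -206.3] s [193.4 191.1] a 27.1 zmed 0.051 mean [ 580.1 -184.5   50.5]
[ 0.25106319 -0.51734785  0.2313239 ] [5.31903125e-05 9.74591052e-01 2.23991694e-01 1.63265491e-05] [-1.25857023e+00  3.13203717e-01  4.61069172e-02  1.30359073e+00
  2.33603882e-05  1.43120578e+00]
```

View pics/c1.png

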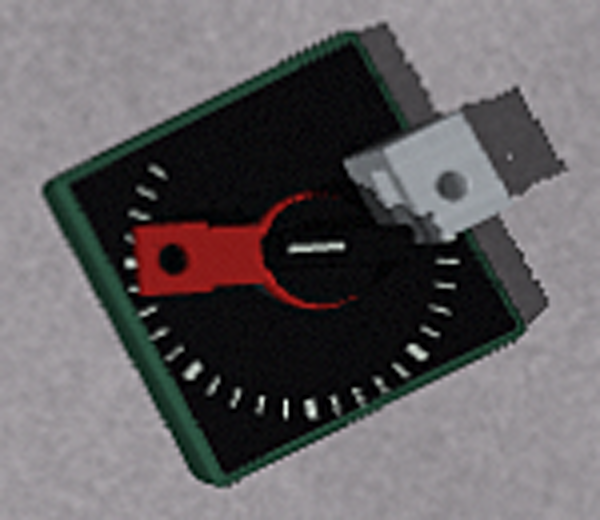

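View pics/c2.png

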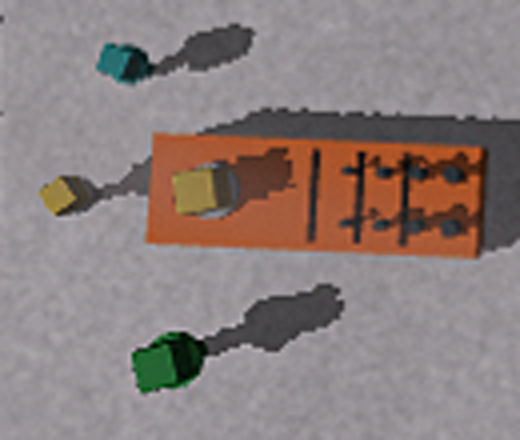

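Bar knob axis (552,-206.3) mm, counter yaw 27.0° (so fork hole at about (584.7,-270.5), which fits the fork rectangle), bar along 93.7°. So it needs about 203° CCW, which fits in one grasp with joint 6 going from about 66° to -150°.

```bash
cat > go.py <<'E'
import sys
from h import *
def go(x,y,z,yaw):  # mm, deg : print shift in present tool axes, and turn about tool z
    s=get_state(); M=rot(s['orientation']); d=M.T@(np.array([x,y,z])-np.array(s['tcp_pos'])*1000)
    t=np.degrees(np.arctan2(M[1,0],M[0,0])); k=(yaw-t+180)%360-180
    print('shift',d.round(1),'yaw now',t.round(2),'turn z rad',np.round(-np.radians(k),3),'tilt',np.degrees(np.arccos(-M[2,2])).round(2),'j6',np.degrees(s['joint_pos'][5]).round(1),'clk',s['clock'],'F',np.round(s['wrist_force'],1),'T',np.round(s['ft_torque'],2),'gap',s['finger_gap'],'tcp',np.round(s['tcp_pos'],4))
if __name__=='__main__': go(*map(float,sys.argv[1:]))
E
python3 go.py 552 -206.3 200 93.7
python3 - <<'E'
from h import *
print('fork hole',atz('top',[[390+452/4-.4,155+184/4-.4]],.103),'lug hole',atz('top',[[390+173/4-.4,155+260/4-.4]],.089))
E
```

```text
shift [ 406.5 -148.5   31.3] yaw now 25.89 turn z rad -1.184 tilt 0.01 j6 82.0 clk 1.2 F [0.1 0.8 0. ] T [-0.   -0.02 -0.04] gap 0.08536980080146925 tcp [ 0.2511 -0.5173  0.2313]
fork hole [[ 0.58556797 -0.270762    0.103     ]] lug hole [[ 0.54687537 -0.13438758  0.089     ]]
```

{"method": "arm_command", "body": {"moves": [0.2,51,-18.6,4,0,0,0,0.2,51,-18.6,4,0,0,0,0.2,51,-18.6,4,0,0,0,0.2,51,-18.6,4,0,0,0,0.2,51,-18.6,4,0,0,0,0.2,51,-18.6,4,0,0,0,0.2,51,-18.6,4,0,0,0,0.2,51,-18.6,4,0,0,0], "newtons": 40}}

```text
clock: 2.2
tcp_pos: [0.5543, -0.204, 0.1993]
orientation: [0.0, 0.975, 0.224, 0.0]
wrist_force: [0.0, 0.4, -0.5]
finger_gap: 0.0511
grip_force: 0.0
```

{"method": "arm_command", "body": {"moves": [0.2,0,0,0,0,0,-0.17,0.2,0,0,0,0,0,-0.17,0.2,0,0,0,0,0,-0.17,0.2,0,0,0,0,0,-0.17,0.2,0,0,0,0,0,-0.17,0.2,0,0,0,0,0,-0.17,0.2,0,0,0,0,0,-0.165,0.2,0,0,0,0,0,0]}}

```text
clock: 3.2
tcp_pos: [0.5531, -0.2054, 0.1993]
orientation: [0.0, 0.684, 0.729, -0.0]
wrist_force: [-0.8, 0.8, -0.4]
finger_gap: 0.0516
grip_force: 0.0
```

```bash
python3 go.py 552 -206.3 110 94
```

```text
shift [-0.9 -1.2 89.3] yaw now 93.68 turn z rad -0.006 tilt 0.0 j6 58.2 clk 3.2 F [-0.8  0.8 -0.4] T [-0.    0.01  0.07] gap 0.05159106777627477 tcp [ 0.5531 -0.2054  0.1993]
```

{"method": "arm_command", "body": {"moves": [0.2,-0.9,-1.2,40,0,0,0,0.2,0,0,30,0,0,0,0.2,0,0,23,0,0,0,0.2,0,0,0,0,0,0,-1,0,0,0,0,0,0,-1,0,0,0,0,0,0,-1,0,0,0,0,0,0,-1,0,0,0,0,0,0], "newtons": 40}}

```text
clock: 4.2
tcp_pos: [0.5519, -0.2069, 0.108]
orientation: [0.001, 0.684, 0.73, -0.0]
wrist_force: [-4.1, -0.5, 6.0]
finger_gap: 0.0175
grip_force: 40.9
```

```bash
python3 go.py 552 -206.3 106 94
```

```text
shift [0.6 0.1 2. ] yaw now 93.74 turn z rad -0.005 tilt 0.1 j6 57.9 clk 4.2 F [-4.1 -0.5  6. ] T [-0.02  0.83 -0.02] gap 0.017483240917770298 tcp [ 0.5519 -0.2069  0.108 ]
```

{"method": "arm_command", "body": {"moves": [-1,0,0,0,0,0,-0.17,-1,0,0,0,0,0,-0.17,-1,0,0,0,0,0,-0.17,-1,0,0,0,0,0,-0.17,-1,0,0,0,0,0,-0.17,-1,0,0,0,0,0,-0.17,-1,0,0,0,0,0,-0.17,-1,0,0,0,0,0,-0.17]}}

```text
clock: 5.2
tcp_pos: [0.5505, -0.208, 0.1079]
orientation: [-0.001, 0.071, 0.998, -0.002]
wrist_force: [-9.9, -4.2, 7.5]
finger_gap: 0.0174
grip_force: 41.2
```

```bash
python3 go.py 552 -206.3 106 297
```

```text
shift [-1.3  1.9  1.9] yaw now 171.9 turn z rad -2.183 tilt 0.25 j6 -20.3 clk 5.2 F [-9.9 -4.2  7.5] T [-0.72  1.72 -0.12] gap 0.017361457791642297 tcp [ 0.5505 -0.208   0.1079]
```

{"method": "arm_command", "body": {"moves": [-1,1,-0.6,0,0,0,-0.17,-1,0,0,0,0,0,-0.17,-1,0,0,0,0,0,-0.17,-1,0,0,0,0,0,-0.17,-1,0,0,0,0,0,-0.17,-1,0,0,0,0,0,-0.17,-1,0,0,0,0,0,-0.17,-1,0,0,0,0,0,-0.17]}}

```text
clock: 6.2
tcp_pos: [0.5511, -0.2098, 0.108]
orientation: [-0.001, -0.572, 0.82, -0.003]
wrist_force: [-4.3, -6.7, 2.8]
finger_gap: 0.0172
grip_force: 40.6
```

```bash
python3 go.py 552 -206.3 106 297
```

```text
shift [-3.6  0.4  2. ] yaw now -110.2 turn z rad -0.824 tilt 0.34 j6 -98.3 clk 6.2 F [-4.3 -6.7  2.8] T [-1.38  0.82 -0.06] gap 0.017164060378165463 tcp [ 0.5511 -0.2098  0.108 ]
```

{"method": "arm_command", "body": {"moves": [-1,0,0,0,0,0,-0.15,-1,0,0,0,0,0,-0.15,-1,0,0,0,0,0,-0.15,-1,0,0,0,0,0,-0.15,-1,0,0,0,0,0,-0.1,-1,0,0,0,0,0,0]}}

```text
clock: 6.95
tcp_pos: [0.5522, -0.2099, 0.108]
orientation: [0.002, 0.817, -0.576, 0.003]
wrist_force: [-0.4, -6.8, 1.3]
finger_gap: 0.0172
grip_force: 40.4
```

```bash
python3 go.py 552 -206.3 106 297
```

```text
shift [-3.5 -1.1  2. ] yaw now -70.35 turn z rad -0.128 tilt 0.38 j6 -138.1 clk 6.95 F [-0.4 -6.8  1.3] T [-1.42  0.37 -0.04] gap 0.017246033842072954 tcp [ 0.5522 -0.2099  0.108 ]
```

{"method": "arm_command", "body": {"moves": [-1,0,0,0,0,0,-0.05,-1,0,0,0,0,0,-0.05,-1,0,0,0,0,0,0]}}

```text
clock: 7.32
tcp_pos: [0.5523, -0.2099, 0.1081]
orientation: [0.002, 0.845, -0.535, 0.003]
wrist_force: [0.8, -6.4, 1.8]
finger_gap: 0.0175
grip_force: 40.4
```

```bash
python3 go.py 552 -206.3 106 297
```

```text
shift [-3.4 -1.2  2. ] yaw now -64.64 turn z rad -0.029 tilt 0.39 j6 -143.8 clk 7.325 F [ 0.8 -6.4  1.8] T [-1.38  0.27 -0.08] gap 0.017498289031187334 tcp [ 0.5523 -0.2099  0.1081]
```

{"method": "arm_command", "body": {"moves": [-1,0,0,0,0,0,-0.05,-1,0,0,0,0,0,-0.05,-1,0,0,0,0,0,0]}}

```text
clock: 7.7
tcp_pos: [0.5525, -0.2098, 0.108]
orientation: [0.002, 0.871, -0.492, 0.003]
wrist_force: [0.7, -6.9, 0.2]
finger_gap: 0.0174
grip_force: 40.3
```

```bash
python3 go.py 552 -206.3 106 297
```

```text
shift [-3.3 -1.4  2. ] yaw now -58.9 turn z rad 0.072 tilt 0.39 j6 -149.6 clk 7.7 F [ 0.7 -6.9  0.2] T [-1.35  0.19 -0.02] gap 0.017433163186795886 tcp [ 0.5525 -0.2098  0.108 ]
```

{"method": "arm_command", "body": {"moves": [-1,0,0,0,0,0,-0.05,-1,0,0,0,0,0,-0.05,-1,0,0,0,0,0,-0.05,-1,0,0,0,0,0,0]}}

```text
clock: 8.2
tcp_pos: [0.5527, -0.2097, 0.108]
orientation: [0.002, 0.905, -0.425, 0.003]
wrist_force: [1.7, -6.5, 0.0]
finger_gap: 0.0177
grip_force: 40.3
```

```bash
python3 go.py 552 -206.3 106 297
```

```text
shift [-3.  -1.7  2. ] yaw now -50.3 turn z rad 0.222 tilt 0.39 j6 -158.2 clk 8.2 F [ 1.7 -6.5  0. ] T [-1.32  0.09 -0.12] gap 0.017676099574630157 tcp [ 0.5527 -0.2097  0.108 ]
```

{"method": "arm_command", "body": {"moves": [-1,0,0,0,0,0,-0.05,-1,0,0,0,0,0,-0.05,-1,0,0,0,0,0,0,-1,0,0,0,0,0,0]}}

```text
clock: 8.7
tcp_pos: [0.5528, -0.2096, 0.108]
orientation: [0.002, 0.925, -0.379, 0.003]
wrist_force: [1.3, -6.5, 0.7]
finger_gap: 0.0173
grip_force: 40.3
```

```bash
python3 go.py 552 -206.3 106 297
python3 - <<'E'
from m import *
im,D=read_camera('top'); cv2.imwrite('pics/top1.png',im)
print([get_state()['ft_torque'][2] for _ in range(3)])
im2,_=read_camera('scene')
a=cv2.resize(im[165:245,440:540],None,fx=5,fy=5,interpolation=cv2.INTER_CUBIC)
b=cv2.resize(im2[130:220,180:270],(400,400),interpolation=cv2.INTER_CUBIC)
cv2.imwrite('pics/c3.png',cv2.resize(np.hstack([a,b]),(800,356)))
E
```

```text
shift [-2.9 -1.8  2. ] yaw now -44.6 turn z rad 0.321 tilt 0.39 j6 -163.9 clk 8.7 F [ 1.3 -6.5  0.7] T [-1.21 -0.02 -0.13] gap 0.017301612785657425 tcp [ 0.5528 -0.2096  0.108 ]
[np.float64(-0.15690181469224626), np.float64(-0.15690181469224626), np.float64(-0.15690181469224626)]
```

View pics/c3.png

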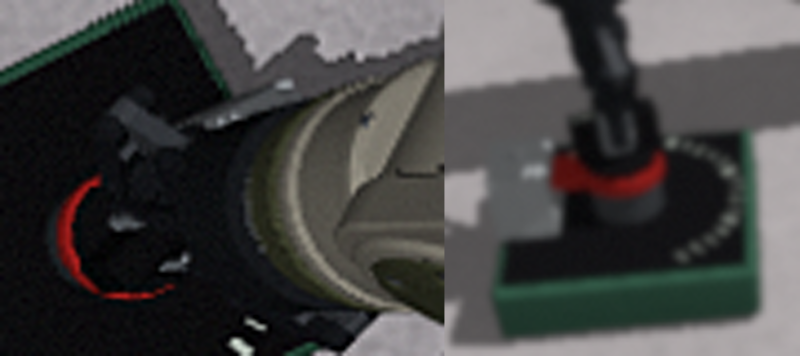

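The scene view shows the red arm's end inside the fork. Torque has climbed to about 0.16 N m at 0.32 rad lead, which matches the spring against the stop. I'll ease the spring off, then release.

{"method": "arm_command", "body": {"moves": [-1,0,0,0,0,0,0.07,-1,0,0,0,0,0,0.07,-1,0,0,0,0,0,0.07,-1,0,0,0,0,0,0.04,-0.3,0,0,0,0,0,0,0.2,0,0,0,0,0,0,0.2,0,0,0,0,0,0,0.2,0,0,0,0,0,0]}}

```text
clock: 9.8
tcp_pos: [0.5509, -0.2066, 0.1062]
orientation: [-0.0, 0.871, -0.491, -0.0]
wrist_force: [-0.4, -0.8, -0.8]
finger_gap: 0.0511
grip_force: 0.0
```

{"method": "arm_command", "body": {"moves": [0.2,0,0,-40,0,0,0,0.2,0,0,-50,0,0,0]}}

```text
clock: 10.05
tcp_pos: [0.55, -0.2061, 0.1959]
orientation: [0.0, 0.871, -0.491, -0.002]
wrist_force: [0.1, -1.4, 0.2]
finger_gap: 0.0515
grip_force: 0.0
```

```bash
python3 - <<'E'
from m import *
im,D=read_camera('top'); np.save('top2.npy',D); cv2.imwrite('pics/top2.png',im)
# pin yaw: fit yellow contour of handle top in upscaled crop
u,v,P=cloud('top',D); C=im[v,u].astype(int)
q=(np.hypot(P[:,0]-.507,P[:,1]-.269)<.025)&(P[:,2]>.093)&(P[:,2]<.106)
rect(P[q],'pin all')
c=im[215:262,215:265]; cv2.imwrite('pics/c4.png',cv2.resize(c,None,fx=10,fy=10,interpolation=cv2.INTER_CUBIC))
E
python3 go.py 507.4 269.4 190 0
```

```text
pin all 115 c [507.6 268.4] s [21.7 21.7] a 8.3 zmed 0.0989 mean [507.5 268.2  98.9]
shift [-431.9 -208.1   12. ] yaw now -58.79 turn z rad -1.026 tilt 0.49 j6 -149.6 clk 10.1 F [1.5 0.6 5.3] T [-0.09 -0.14 -0.03] gap 0.05141850323577787 tcp [ 0.5531 -0.2078  0.2043]
```

View pics/c4.png

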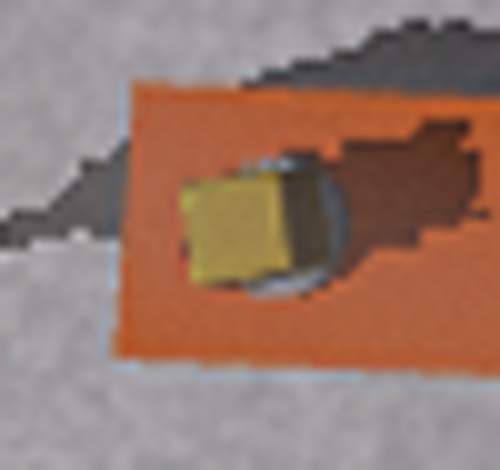

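The crop shows the yellow handle top with corners at about (182,188), (278,175), (290,268) and (195,283), ×10 scale from (215,215).

```bash
python3 - <<'E'
from h import *
c=np.array([[182,188],[278,175],[290,268],[195,283]])/10+[214.55,214.55]
p=atz('top',c,.1)[:,:2]*1000; print(p.round(1),p.mean(0).round(1))
for i in range(4):
    d=p[(i+1)%4]-p[i]; print(np.linalg.norm(d).round(1),(np.degrees(np.arctan2(d[1],d[0]))%90).round(1))
# rack-based hole estimate
a=np.radians(-2); print('rack hole', np.array([505.7,213.8])+55*np.array([-np.sin(a),np.cos(a)]))
E
python3 go.py 507.3 269 190 10; python3 go.py 507.3 269 190 -80
```

```text
[[515.7 280.2]
 [518.5 260.3]
 [499.4 257.2]
 [496.2 276.8]] [507.4 268.6]
20.1 8.0
19.4 9.2
19.9 9.2
19.8 9.8
rack hole [507.61947232 268.76649549]
shift [-431.6 -207.8   12. ] yaw now -58.79 turn z rad -1.201 tilt 0.49 j6 -149.6 clk 10.1 F [1.5 0.6 5.3] T [-0.09 -0.14 -0.03] gap 0.05141850323577787 tcp [ 0.5531 -0.2078  0.2043]
shift [-431.6 -207.8   12. ] yaw now -58.79 turn z rad 0.37 tilt 0.49 j6 -149.6 clk 10.1 F [1.5 0.6 5.3] T [-0.09 -0.14 -0.03] gap 0.05141850323577787 tcp [ 0.5531 -0.2078  0.2043]
```

{"method": "arm_command", "body": {"moves": [0.2,-54,-26,1,0,0,0,0.2,-54,-26,1,0,0,0,0.2,-54,-26,1,0,0,0,0.2,-54,-26,1,0,0,0,0.2,-54,-26,1,0,0,0,0.2,-54,-26,1,0,0,0,0.2,-54,-26,1,0,0,0,0.2,-54,-26,1,0,0,0]}}

```text
clock: 11.1
tcp_pos: [0.5047, 0.2726, 0.1883]
orientation: [-0.0, 0.871, -0.491, 0.0]
wrist_force: [0.9, -0.8, 0.0]
finger_gap: 0.0512
grip_force: 0.0
```

{"method": "arm_command", "body": {"moves": [0.2,0,0,0,0,0,0.13,0.2,0,0,0,0,0,0.13,0.2,0,0,0,0,0,0.13,0.2,0,0,0,0,0,0,0.2,0,0,0,0,0,0]}}

```text
clock: 11.72
tcp_pos: [0.5051, 0.2705, 0.1882]
orientation: [0.0, 0.76, -0.65, 0.0]
wrist_force: [0.0, -0.2, 0.2]
finger_gap: 0.0511
grip_force: 0.0
```

```bash
python3 go.py 507.4 268.8 71 -81
python3 - <<'E'
from h import *
im,D=read_camera('top'); np.save('top3.npy',D); cv2.imwrite('pics/top3.png',im)
cv2.imwrite('pics/c5.png',cv2.resize(im[170:235,440:540],None,fx=8,fy=8,interpolation=cv2.INTER_CUBIC))
E
```

```text
shift [  2.   -2.  117.2] yaw now -81.03 turn z rad -0.001 tilt 0.01 j6 -78.8 clk 11.725 F [ 0.  -0.2  0.2] T [0.03 0.03 0.07] gap 0.05110502920024704 tcp [0.5051 0.2705 0.1882]
```

View pics/c5.png

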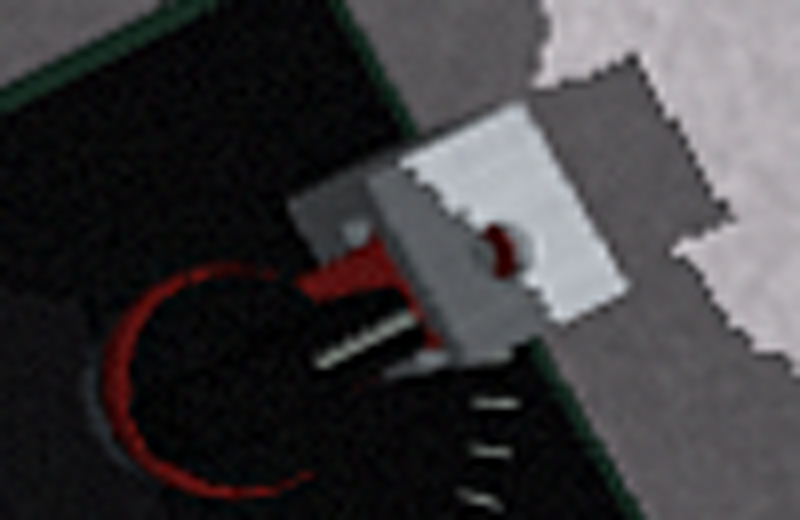

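The crop shows the red arm in the fork, with a red crescent symmetric in the fork hole at about (505,250). That is what an aligned arm hole should look like from this angle. Next, grasp the pin.

{"method": "arm_command", "body": {"moves": [0.2,2,-2,40,0,0,0,0.2,0,0,40,0,0,0,0.2,0,0,25,0,0,0,0.2,0,0,12,0,0,0,0.2,0,0,0,0,0,0,-1,0,0,0,0,0,0,-1,0,0,0,0,0,0,-1,0,0,0,0,0,0], "newtons": 50}}

```text
clock: 12.78
tcp_pos: [0.5085, 0.2692, 0.0728]
orientation: [-0.001, 0.76, -0.65, 0.001]
wrist_force: [0.1, 0.4, 5.7]
finger_gap: 0.0209
grip_force: 49.7
```

{"method": "arm_command", "body": {"moves": [-1,0,0,0,0,0,0,-1,0,0,0,0,0,0]}}

```text
clock: 13.02
tcp_pos: [0.5085, 0.2692, 0.0727]
orientation: [-0.001, 0.76, -0.65, 0.001]
wrist_force: [-0.6, 0.1, 5.6]
finger_gap: 0.0211
grip_force: 49.8
```

```bash
python3 go.py 507.4 268.8 190 -81
```

```text
shift [   0.2    0.8 -117.3] yaw now -81.15 turn z rad -0.003 tilt 0.16 j6 -78.9 clk 13.025 F [-0.6  0.1  5.6] T [-0.03  0.07 -0.  ] gap 0.0210859966408462 tcp [0.5085 0.2692 0.0727]
```

{"method": "arm_command", "body": {"moves": [-1,0,0,-15,0,0,0,-1,0,0,-30,0,0,0,-1,0,0,-40,0,0,0,-1,0,0,-40,0,0,0,-1,0,0,-30,0,0,0,-1,0,0,0,0,0,0]}}

```text
clock: 13.78
tcp_pos: [0.5088, 0.2694, 0.2295]
orientation: [-0.002, 0.76, -0.65, 0.001]
wrist_force: [0.3, 0.6, -1.8]
finger_gap: 0.0215
grip_force: 49.2
```

```bash
python3 go.py 585 -270.5 225 -63
python3 - <<'E'
from m import *
for n in('top','scene'):
    im,D=read_camera(n); u,v,P=cloud(n,D); C=im[v,u].astype(int)
    q=(np.hypot(P[:,0]-.507,P[:,1]-.269)<.03)&(P[:,2]>.12)&(C[:,2]>C[:,0]+40)
    print(n,q.sum(),P[q,2].min() if q.any() else 0, P[q,2].max() if q.any() else 0)
    if n=='scene':
        cv2.imwrite('pics/c6.png',cv2.resize(im[110:230,340:440],None,fx=5,fy=5,interpolation=cv2.INTER_CUBIC))
E
```

```text
shift [545.2   7.7   3.9] yaw now -81.15 turn z rad -0.317 tilt 0.32 j6 -78.9 clk 13.775 F [ 0.3  0.6 -1.8] T [-0.04 -0.08  0.06] gap 0.0215286157302727 tcp [0.5088 0.2694 0.2295]
top 64 0.1715982704092074 0.2577575375423151
scene 0 0 0
```

View pics/c6.png

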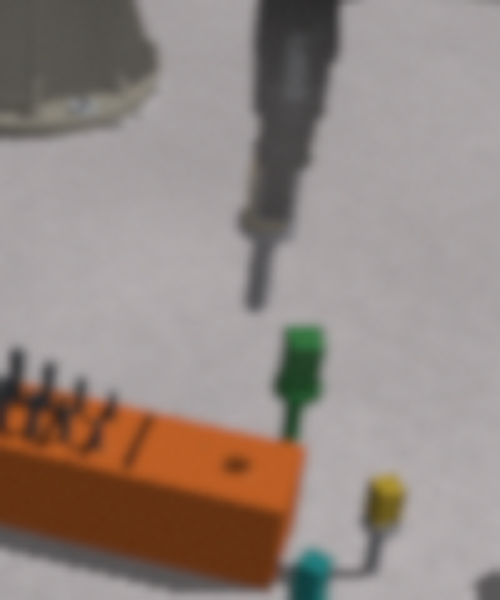

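The pin hangs upright in the gripper (tip at about (255,305) in the crop), and its rack hole is empty.

{"method": "arm_command", "body": {"moves": [-1,35,0,0,0,0,0,-1,50,1,0,0,0,0,-1,54,1,0,0,0,0,-1,54,1,0,0,0,0,-1,54,1,0,0,0,0,-1,54,1,0,0,0,0,-1,54,1,0,0,0,0,-1,54,1,0,0,0,0]}}

```text
clock: 14.88
tcp_pos: [0.5623, -0.1377, 0.2242]
orientation: [0.001, 0.76, -0.65, -0.002]
wrist_force: [0.5, 0.3, -1.6]
finger_gap: 0.0212
grip_force: 49.2
```

{"method": "arm_command", "body": {"moves": [-1,52,1,0,0,0,0,-1,50,0,0,0,0,0,-1,34,0,0,0,0,0,-1,0,0,0,0,0,-0.16,-1,0,0,0,0,0,-0.157,-1,0,0,0,0,0,0,-1,0,0,0,0,0,0]}}

```text
clock: 15.75
tcp_pos: [0.5828, -0.2705, 0.2252]
orientation: [0.0, 0.852, -0.523, -0.001]
wrist_force: [0.0, -0.3, -1.0]
finger_gap: 0.0216
grip_force: 49.2
```

```bash
python3 go.py 585 -270.6 172 -63
```

```text
shift [ 1.1 -1.9 53.1] yaw now -63.13 turn z rad -0.002 tilt 0.11 j6 -148.9 clk 15.75 F [ 0.  -0.3 -1. ] T [0.04 0.04 0.04] gap 0.021550733474564165 tcp [ 0.5828 -0.2705  0.2252]
```

{"method": "arm_command", "body": {"moves": [-1,1.3,-1.3,25,0,0,0,-1,0,0,20,0,0,0,-1,0,0,10,0,0,0,-1,0,0,0,0,0,0,-1,0,0,0,0,0,0]}}

```text
clock: 16.38
tcp_pos: [0.5855, -0.2717, 0.1722]
orientation: [0.0, 0.853, -0.523, 0.001]
wrist_force: [1.1, -0.9, -1.1]
finger_gap: 0.0213
grip_force: 49.2
```

{"method": "arm_command", "body": {"moves": [-1,0,0,3,0,0,0,-1,0,0,3,0,0,0,-1,0,0,2,0,0,0,-1,0,0,0,0,0,0]}}

```text
clock: 16.88
tcp_pos: [0.5849, -0.2714, 0.163]
orientation: [0.0, 0.853, -0.522, -0.0]
wrist_force: [-0.2, 0.2, -0.0]
finger_gap: 0.0211
grip_force: 49.2
```

```bash
python3 go.py 584.7 -271.3 170 -63
python3 - <<'E'
from h import *
im,D=read_camera('scene')
cv2.imwrite('pics/c7.png',cv2.resize(im[130:210,165:265],None,fx=6,fy=6,interpolation=cv2.INTER_CUBIC))
E
```

```text
shift [-0.2  0.1 -7. ] yaw now -62.99 turn z rad 0.0 tilt 0.02 j6 -149.0 clk 16.875 F [-0.2  0.2 -0. ] T [ 0.04 -0.01 -0.02] gap 0.02111691085369136 tcp [ 0.5849 -0.2714  0.163 ]
```

View pics/c7.png

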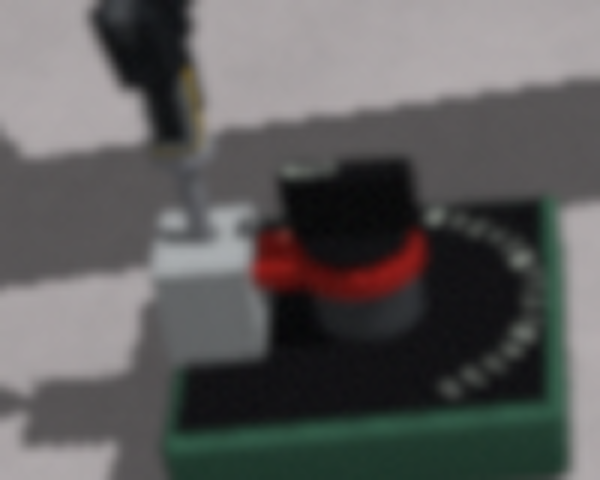

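The tip is at the fork hole (about (200,235) in the crop) with no contact force. It appears to have entered.

{"method": "arm_command", "body": {"moves": [-1,0,0,3,0,0,0,-1,0,0,3,0,0,0,-1,0,0,2,0,0,0,-1,0,0,0,0,0,0]}}

```text
clock: 17.42
tcp_pos: [0.5849, -0.2714, 0.155]
orientation: [0.0, 0.853, -0.522, -0.0]
wrist_force: [-0.3, -0.0, -1.0]
finger_gap: 0.0212
grip_force: 49.2
```

{"method": "arm_command", "body": {"moves": [-1,0,0,3,0,0,0,-1,0,0,3,0,0,0,-1,0,0,2,0,0,0,-1,0,0,0,0,0,0]}}

```text
clock: 17.92
tcp_pos: [0.5849, -0.2714, 0.147]
orientation: [0.0, 0.853, -0.522, -0.0]
wrist_force: [-0.6, -0.2, -1.5]
finger_gap: 0.0209
grip_force: 49.2
```

{"method": "arm_command", "body": {"moves": [-1,0,0,4,0,0,0,-1,0,0,4,0,0,0,-1,0,0,4,0,0,0,-1,0,0,0,0,0,0]}}

```text
clock: 18.42
tcp_pos: [0.5847, -0.2713, 0.1347]
orientation: [0.0, 0.853, -0.522, -0.0]
wrist_force: [-0.2, -0.3, -1.7]
finger_gap: 0.0212
grip_force: 49.2
```

{"method": "arm_command", "body": {"moves": [-1,0,0,4,0,0,0,-1,0,0,4,0,0,0,-1,0,0,4,0,0,0,-1,0,0,3,0,0,0,-1,0,0,0,0,0,0]}}

```text
clock: 19.05
tcp_pos: [0.5849, -0.2714, 0.1199]
orientation: [0.0, 0.853, -0.522, -0.0]
wrist_force: [-0.2, -0.2, -0.8]
finger_gap: 0.0213
grip_force: 49.2
```

{"method": "arm_command", "body": {"moves": [-1,0,0,1.5,0,0,0,-1,0,0,1.5,0,0,0,-1,0,0,1,0,0,0,-1,0,0,0,0,0,0]}}

```text
clock: 19.55
tcp_pos: [0.585, -0.2715, 0.1162]
orientation: [0.0, 0.853, -0.522, -0.0]
wrist_force: [0.3, 0.0, -0.8]
finger_gap: 0.0209
grip_force: 49.2
```

{"method": "arm_command", "body": {"moves": [-1,0,0,1,0,0,0,-1,0,0,1,0,0,0,-1,0,0,0,0,0,0]}}

```text
clock: 19.92
tcp_pos: [0.5852, -0.2716, 0.1158]
orientation: [0.0, 0.853, -0.522, 0.001]
wrist_force: [-2.8, 1.1, 6.6]
finger_gap: 0.0211
grip_force: 50.3
```

Collar contact came at the predicted height (TCP 0.1158). Release and retreat.

{"method": "arm_command", "body": {"moves": [-1,0,0,0.5,0,0,0,-1,0,0,0,0,0,0,-0.2,0,0,0,0,0,0,0.2,0,0,0,0,0,0,0.2,0,0,0,0,0,0,0.2,0,0,-20,0,0,0,0.2,0,0,-40,0,0,0,0.2,0,0,-50,0,0,0]}}

```text
clock: 20.92
tcp_pos: [0.5844, -0.2711, 0.2234]
orientation: [0.0, 0.853, -0.522, -0.001]
wrist_force: [0.4, 0.0, -0.2]
finger_gap: 0.0512
grip_force: 0.0
```

{"method": "arm_command", "body": {"moves": [0.2,-55,0,0,0,0,0,0.2,-55,0,0,0,0,0,0.2,-55,0,0,0,0,0,0.2,-55,0,0,0,0,0,0.2,-40,0,0,0,0,0,0.2,0,0,0,0,0,0]}}

```text
clock: 21.68
tcp_pos: [0.4655, -0.0377, 0.2241]
orientation: [-0.0, 0.854, -0.521, -0.0]
wrist_force: [0.6, -0.6, 0.5]
finger_gap: 0.0513
grip_force: 0.0
```

Run:
```python
from m import *
for n in('top','scene'):
    im,D=read_camera(n); u,v,P=cloud(n,D); C=im[v,u].astype(int); z=P[:,2]
    k=np.hypot(P[:,0]-.585,P[:,1]+.271)<.03
    q=k&(z>.13)&(z<.16)
    if q.any(): rect(P[q],n+' handle top')
    q=np.hypot(P[:,0]-.552,P[:,1]+.206)<.04
    rect(P[q&(z>.127)&(z<.142)],n+' knob')
    if n=='top': a=cv2.resize(im[165:245,440:540],(500,400),interpolation=cv2.INTER_CUBIC)
    else: b=cv2.resize(im[140:220,180:240],(300,400),interpolation=cv2.INTER_CUBIC)
cv2.imwrite('pics/c8.png',np.hstack([a,b]))
s=get_state();print(s['clock'],s['tcp_pos'])
```

```text
top handle top 161 c [ 585.7 -271.3] s [21.7 21.6] a 27.0 zmed 0.1414 mean [ 585.4 -269.8  140.5]
top knob 221 c [ 554.5 -204.3] s [17.2 63. ] a 34.6 zmed 0.1338 mean [ 552.1 -200.9  133.4]
scene handle top 67 c [ 584.8 -272. ] s [25.  22.2] a 26.5 zmed 0.1421 mean [ 587.7 -270.1  139.9]
scene knob 126 c [ 551.9 -207.1] s [21.  62.7] a 25.0 zmed 0.1343 mean [ 553.6 -206.   133.5]
21.775 [ 0.46737597 -0.03979903  0.22404493]
```

View pics/c8.png

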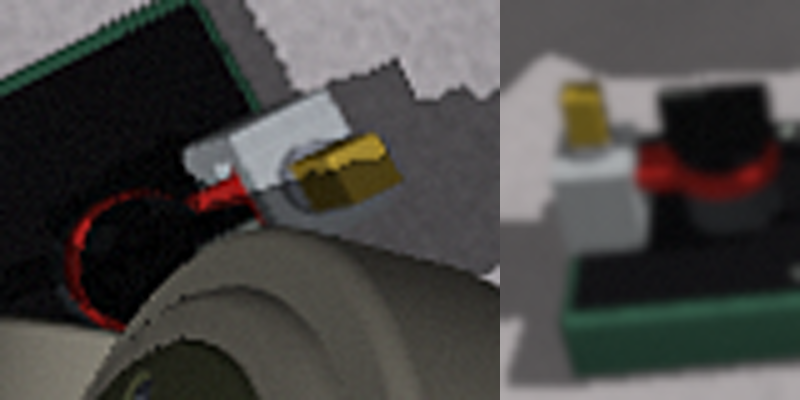

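The pin is seated upright with its collar on the fork. The handle top measures 0.142, and 0.143 is expected, with the camera reading about 1 mm low.

```bash
python3 -c "
from workcell import *
print(hand_in())"
```

```text
the job is handed in; nothing more can be done
None
```

I handed the job in at about 22 s: the red arm is home against the zero stop (knob eased off at about 0.3 rad lead), the larger yellow pin is through the fork and arm with its collar flush as measured, and I touched none of the other tools or the jar; the hand-in returned no verdict.

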